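# Bed the carbide tips of three drill bits

### The arm

A 6-joint arm with a two-finger parallel gripper is mounted at the origin on the work surface. World frame = base frame: x ahead of the robot, y to its left, z up, the work surface at z = 0. Lengths are in m, angles in rad, forces in N, time in s.
With the tool pointing down it reaches from about 0.25 to 0.775 m from the base axis. Payload 4 kg.
Tool frame: the origin (TCP) lies at the very end of the fingers, on their centre line; the grasp point (between the pads) lies 19 mm behind it; z points along the fingers, y is the line along which they close (so a half turn about z gives the same grasp; the last joint's range is limited). The gripper opens to 94 mm and grips with 3 to 60 N. Pads are 16 mm wide; open, the fingers measure 119 mm over their backs; the gripper's body (75 mm by 177 mm) begins 78 mm behind the grasp point.
Start: joints at [1.143, 0.087, 1.371, -0, 1.684, -0.103], TCP at [0.176, 0.521, 0.206] pointing down, gripper open.
Joint ranges: [-3.1, 3.1], [-0.76, 2.03], [0.27, 2.55], [-1.08, 4.22], [0.17, 2.65], [-2.57, 2.57]. Speed limits (rad/s): [2.79, 2.79, 3.14, 3.14, 3.14, 3.14].

### API

Orientations are given as [roll, pitch, yaw] about the fixed x, y, z axes, in that order (R = Rz(yaw) Ry(pitch) Rx(roll)).
In Python, from bench import robot gives the robot as it stands. The module is installed in compiled form; this text tells all that it offers.
- The arm moves only by the tool move_arm, never from a script. Its argument "deltas" is one flat list of numbers, 7 for each row, row after row: the turn, a rotation vector about the tool's x, y, z in rad, then the shift along the tool's x, y, z in cm, then the closure, from -1 (fully open) to 1 (shut). A call has 1 to 8 rows; each row is the pose to reach, as a shift and turn from the pose commanded when the call began, along the tool's axes at that moment; what a row does not reach only later rows make up. A row lasts 1/10 s, in which the tool goes at most 50 mm and 8.59 degrees, less where a joint would pass 70% of its speed; a pose out of reach is approached as far as the arm can. A call with a gripper value outside its range is refused whole. The fingers move at their own pace and stop on an object; the grip force is fixed at half the most. Time passes only in rows, so rows that repeat a pose let the fingers close. It gives the time, the measured TCP pose, the force, the opening and the grip force at its end, in the units of the state.
- robot.get_obs(): the state, without advancing time (a new reading comes with each control period).
- robot.snapshot(name): name is "side" or "top" or "wrist"; returns a dict with "image" (480x640x3 uint8, red, green, blue), "depth" (480x640 float32, m along the optical axis (not along the pixel's ray), 0 where there is no reading), "fov_y" (degrees; the focal length in pixels is half the picture's height over the tangent of half this angle, whatever the lens; pixels are square), "cx", "cy" (the principal point, pixels), "D" ([k1, k2, p1, p2, k3] as OpenCV has them; the pictures are not rectified), "origin" and "orientation" of the camera in the world; the wrist camera has in their place "T_tool_cam" (4x4, takes a point from camera to tool coordinates, whose origin is the TCP and whose axes are the flange's). Camera axes: x right, y up, looking along -z (the intrinsics and any distortion apply to the point x, -y, -z); pixel columns grow to the right and rows downward; lengths in m; the calibration is good to about 2 mm. A picture is of the moment at which its call begins: read the wrist's pose just before it.
- robot.close_job(): hands the job in; it is judged then, once.
The state is a dict: "time": time; "joint_positions": joint angles; "qvel": joint speeds; "joint_torque": joint torques, N m; "tool_pos": TCP position; "ee_rot": TCP orientation; "wrist_force": force on the tool from outside, world axes, zero at the start; "wrist_torque": the same for the moment, N m; "width": finger opening in m; "finger_force": force on a finger pad.
Only numpy, scipy, OpenCV 4.12 (cv2) and the standard library are available. Lean on these libraries where they do the work, as an engineer would, in place of code of your own. Each camera call takes 0.05 s, during which the arm holds its last target. There are 200 camera calls.

### The job

Three drill bits stand in round holders, each with a loose carbide tip sticking up across its head: with the fingertips, press each tip gently down until it is fully home, first on the shortest bit, then on the middle one, then on the tallest. Only push: leave the bits standing where they are, pick nothing up, and disturb nothing else on the bench.

Things in the scene. Friction and masses are not known exactly. Their poses are not given: they have to be found in the camera images.
- bit_short: The shortest of three drill bits in round holders: dark steel, head 42 mm across, 60 mm high to its unpressed tip. Aluminium holder 76 mm across, 22 mm high, loose on the table, about 0.8 kg in all. It is sprung: pushed down with over 5 N, the bit with its tip sinks into it, 8 mm at about 21 N, and springs back. Origin: centre of the holder's underside (does not sink); z up.
- top_short (a point): Centre of the top face of that bit's carbide tip, a bare steel-grey plate 36 mm long and 11 mm wide, flat on top, that stands across the head: the point to press, straight down. It stands 7 to 8 mm proud of the head before and 2 mm proud when home; the point moves with the tip. Its own x axis runs along the plate's length.
- tip_short (a joint): How far that tip has been pushed down, in m: 0 to 0.001 at the start, 0.006 fully home against a stop, after which the sprung holder gives. The tip itself gives at about 4 N (about 0.3 N more per 10 mm/s of pushing speed) and stays where it is left.
- bit_mid: The middle of three drill bits in round holders: dark steel, head 42 mm across, 85 mm high to its unpressed tip. Aluminium holder 76 mm across, 22 mm high, loose on the table, about 0.8 kg in all. It is sprung: pushed down with over 5 N, the bit with its tip sinks into it, 8 mm at about 21 N, and springs back. Origin: centre of the holder's underside (does not sink); z up.
- top_mid (a point): Centre of the top face of that bit's carbide tip, a bare steel-grey plate 36 mm long and 11 mm wide, flat on top, that stands across the head: the point to press, straight down. It stands 7 to 8 mm proud of the head before and 2 mm proud when home; the point moves with the tip. Its own x axis runs along the plate's length.
- tip_mid (a joint): How far that tip has been pushed down, in m: 0 to 0.001 at the start, 0.006 fully home against a stop, after which the sprung holder gives. The tip itself gives at about 4 N (about 0.3 N more per 10 mm/s of pushing speed) and stays where it is left.
- bit_tall: The tallest of three drill bits in round holders: dark steel, head 42 mm across, 110 mm high to its unpressed tip. Aluminium holder 76 mm across, 22 mm high, loose on the table, about 0.8 kg in all. It is sprung: pushed down with over 5 N, the bit with its tip sinks into it, 8 mm at about 21 N, and springs back. Origin: centre of the holder's underside (does not sink); z up.
- top_tall (a point): Centre of the top face of that bit's carbide tip, a bare steel-grey plate 36 mm long and 11 mm wide, flat on top, that stands across the head: the point to press, straight down. It stands 7 to 8 mm proud of the head before and 2 mm proud when home; the point moves with the tip. Its own x axis runs along the plate's length.
- tip_tall (a joint): How far that tip has been pushed down, in m: 0 to 0.001 at the start, 0.006 fully home against a stop, after which the sprung holder gives. The tip itself gives at about 4 N (about 0.3 N more per 10 mm/s of pushing speed) and stays where it is left.
- spare_a: Spare drill bit, dark steel, 70 mm high, 42 mm across, with an empty slot and no tip, standing without a holder. Not to be disturbed. Origin: centre of its underside.
- spare_b: Spare drill bit, dark steel, 70 mm high, 42 mm across, with an empty slot and no tip, standing without a holder. Not to be disturbed. Origin: centre of its underside.
- flux_cup: White ceramic cup, 70 mm across, 60 mm high; leave alone. Origin: centre of its underside.
- brush: Brush with a yellow handle lying on the table beyond the bits; leave alone. Origin at the underside, handle along its -x axis.
- collar: Steel collar ring, 56 mm across, 18 mm high, lying flat; leave alone. Origin: centre of its underside.
- paste_jar: White closed jar, 52 mm across, 60 mm high; leave alone. Origin: centre of its underside.
Things that resemble listed ones, but are neither listed nor needed, are in the scene too. Leave any purple look-alike of the bit_mid alone. Leave any blue look-alike of the bit_tall alone.

How it is judged:
On the way, in this order (a step that is already met when the one before it is completed fails the run):
1. the shortest bit's tip is pressed home while the other two still stand proud (value of joint tip_short above 0.0045 m and value of joint each of tip_mid, tip_tall below 0.002 m), for 0.1 s.
2. then the middle bit's tip, while the tallest one's still stands proud (value of joint each of tip_short, tip_mid above 0.0045 m and value of joint tip_tall below 0.002 m), for 0.1 s.
3. then the tallest bit's tip (value of joint each of tip_short, tip_mid, tip_tall above 0.0045 m), for 0.1 s.
At the end, for the whole second after the job is handed in: all three tips are pressed down by more than 4.5 of their 6 mm; the bits stand upright (within 0.1 rad), at rest, within 20 mm of where they started; the other listed things are within 20 mm of where they were (all of step 3 and angle between each of bit_short, bit_mid, bit_tall's own z axis and vertical below 0.1 rad and distance of each of bit_short, bit_mid, bit_tall, spare_a, spare_b, flux_cup, brush, collar, paste_jar from where it was at the start of the episode below 0.02 m and linear speed of each of bit_short, bit_mid, bit_tall below 0.02 m/s); the robot touches nothing.
It fails at once if a bit is pressed or struck with more than 25 N (contact force between any of the fingers, the arm and bit_short above 25 N or contact force between any of the fingers, the arm and bit_mid above 25 N or contact force between any of the fingers, the arm and bit_tall above 25 N).
It fails at once if a bit in a holder is lifted by more than 8 mm, shifted by more than 20 mm or tipped by more than 0.25 rad (height (world z) of any of bit_short, bit_mid, bit_tall above 0.008 m or distance of any of bit_short, bit_mid, bit_tall from where it was at the start of the episode above 0.02 m or angle between any of bit_short, bit_mid, bit_tall's own z axis and vertical above 0.25 rad).
It fails at once if a bystander (spare bit, cup, brush, collar, jar) is moved by more than 20 mm (distance of any of spare_a, spare_b, flux_cup, brush, collar, paste_jar from where it was at the start of the episode above 0.02 m).
It also fails if it takes over 51 s, if anything falls off the work surface, if the arm or the gripper's body presses on something with over 40 N, if the wrist force passes 120 N, or if a joint passes its speed limit or range.

## Working session

There is one attempt and no reset: what is moved stays moved. The work goes in short steps, Python scripts to look and compute and a tool call to move; the robot and the scene stay as the last step left them, time stands still between calls to the robot, and variables do not carry over. Pictures are saved under pics/ and viewed, at most 10 in all, crops included, and the job is handed in when it is done.

Besides the shell and the picture viewer there is one more tool, called after ">>>" as name(argument=value, ...), one argument or row to a line, values as JSON. move_arm: Moves the arm, as the interface text tells. Its arguments: {"type":"object","properties":{"deltas":{"type":"array","items":{"type":"number"}}},"required":["deltas"]}

```bash
mkdir -p pics; cat > h.py <<'E'
import numpy as np,cv2
from scipy.spatial.transform import Rotation as R
from bench import robot
def snap(n):
    o=robot.get_obs(); s=robot.snapshot(n)
    if n=="wrist":
        T=np.eye(4);T[:3,:3]=rot(o["ee_rot"]);T[:3,3]=o["tool_pos"];s["T"]=T@np.array(s["T_tool_cam"])
    else:
        T=np.eye(4);T[:3,:3]=rot(s["orientation"]);T[:3,3]=s["origin"];s["T"]=T
    return s
def rot(a):
    a=np.array(a,float)
    return a if a.shape==(3,3) else R.from_euler("xyz",a).as_matrix()
def cloud(s):
    h,w=s["depth"].shape;f=h/2/np.tan(np.radians(s["fov_y"])/2)
    K=np.array([[f,0,s["cx"]],[0,f,s["cy"]],[0,0,1]])
    v,u=np.mgrid[:h,:w];p=cv2.undistortPoints(np.stack([u,v],-1).reshape(-1,1,2).astype(np.float64),K,np.array(s["D"],float)).reshape(h,w,2)
    d=s["depth"].astype(float)
    P=np.stack([p[...,0]*d,-p[...,1]*d,-d],-1)@s["T"][:3,:3].T+s["T"][:3,3]
    P[d==0]=np.nan
    return P
E
python3 - <<'E'
from h import *
print(robot.get_obs())
for n in("top","side"):
    s=snap(n);cv2.imwrite(f"pics/{n}0.png",s["image"][...,::-1]);np.savez(f"{n}0.npz",P=cloud(s),im=s["image"]);print(n,s["origin"],s["orientation"],s["fov_y"],s["D"])
E
```

```text
{'time': 0.0, 'joint_positions': array([ 1.14291687e+00,  8.79211348e-02,  1.37222479e+00,  1.83812792e-06,
        1.68360084e+00, -1.03123299e-01]), 'qvel': array([-1.82380951e-03, -2.30132634e-05,  9.00540468e-04, -6.03840054e-04,
        6.74649419e-04, -7.82727992e-05]), 'joint_torque': array([-4.45267924e-04, -3.40190578e+01, -3.02425683e+01,  7.17928517e-02,
        3.31788976e-02, -1.56808410e-04]), 'tool_pos': array([0.17528201, 0.52074842, 0.20433764]), 'ee_rot': array([-3.13945017e+00, -2.23563060e-04,  2.81683647e+00]), 'wrist_force': array([-0.39751856,  0.31175434, -0.27816878]), 'wrist_torque': array([-0.03376988,  0.00696902,  0.01095442]), 'finger_force': 0.0, 'width': 0.09413361066658574}
top [0.38639362 0.06888439 0.95403282] [ 0.18242015  0.00882921 -1.58500377] 56.55821212140629 [-0.04005252  0.          0.          0.          0.        ]
side [ 0.34627688 -0.73259574  0.56446107] [ 1.04203248e+00  7.29736007e-04 -2.16831034e-01] 54.10573142840145 [0.01393617 0.         0.         0.         0.        ]
```

View pics/top0.png

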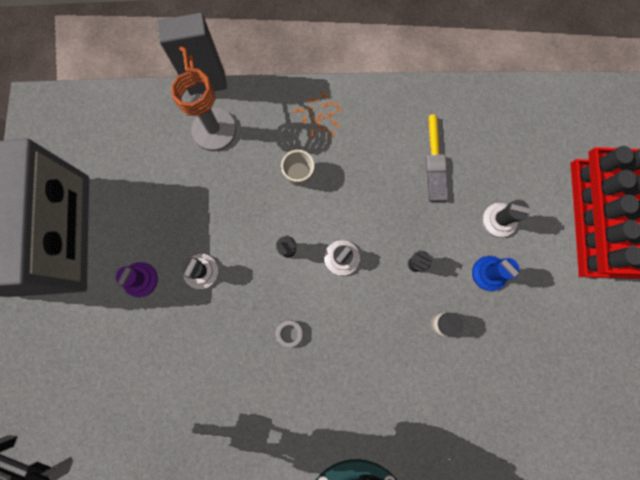

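View pics/side0.png

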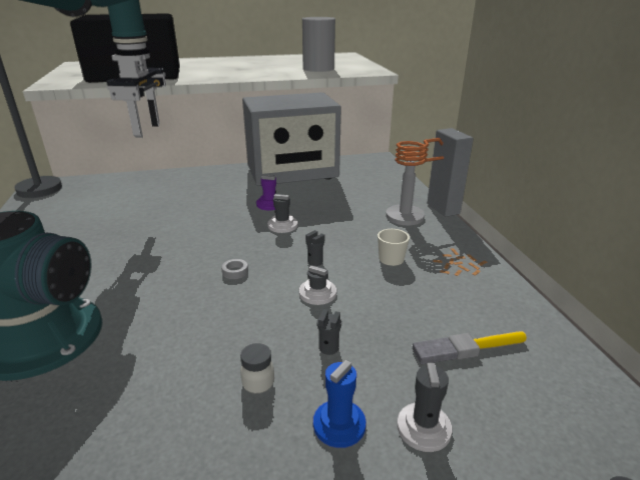

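The top view shows three bits with white/aluminium holders. At (342,258) is the short one, at (200,270) the mid one and at (503,218) the tall one. The purple (137,278) and blue (495,272) bits are look-alikes, the tipless spares are at (287,246) and (420,262), and the jar is at (455,324). Heights and an enlarged crop will confirm which is which.

```bash
python3 - <<'E'
from h import *
d=np.load("top0.npz");P,im=d["P"],d["im"]
cr=[]
for n,u,v in(("short",342,255),("mid",200,270),("tall",508,215),("purple",137,278),("blue",498,270),("spa",287,246),("spb",420,262)):
    w=np.zeros(P.shape[:2],bool);w[v-25:v+25,u-27:u+27]=1
    Q=P[w];Q=Q[np.isfinite(Q[:,2])];zt=np.percentile(Q[Q[:,2]>.03][:,2],98)
    t=Q[Q[:,2]>zt-.004]
    ho=Q[(Q[:,2]>.017)&(Q[:,2]<.027)];(c,r)=cv2.minEnclosingCircle(ho[:,:2].astype(np.float32)) if len(ho)>5 else ((0,0),0)
    b=cv2.minAreaRect((t[:,:2]*1000).astype(np.float32))
    print(n,"top z",zt.round(4),len(t),t.mean(0).round(4),"rect",np.round(b[0],1),np.round(b[1],1),round(b[2],1),"holder",np.round(c,4),round(r,4))
    if n in("short","mid","tall"):cr.append(cv2.resize(im[v-30:v+30,u-30:u+30],(266,266),interpolation=cv2.INTER_CUBIC))
cv2.imwrite("pics/c0.png",np.hstack(cr)[...,::-1])
E
```

```text
short top z 0.061 82 [0.5131 0.0165 0.0593] rect [513.   16.4] [10.5 35.4] 51.3 holder [0.5121 0.0163] 0.0279
mid top z 0.0864 93 [0.4885 0.3188 0.0843] rect [487.9 319.3] [10.7 35. ] 65.5 holder [0.4877 0.3193] 0.0271
tall top z 0.1111 97 [ 0.5908 -0.3295  0.1094] rect [ 591.  -329.6] [35.9 11.5] 74.4 holder [ 0.5912 -0.3298] 0.0275
purple top z 0.0861 101 [0.4715 0.4518 0.0844] rect [471.8 451.4] [12.6 35.5] 63.6 holder [0.4714 0.4508] 0.0278
blue top z 0.1109 114 [ 0.4743 -0.2975  0.1095] rect [ 474.2 -297.8] [36.  12.3] 40.1 holder [ 0.4744 -0.2957] 0.0282
spa top z 0.0721 107 [0.5327 0.1332 0.0702] rect [532.6 132.5] [29.8 29.8] 33.7 holder [0 0] 0
spb top z 0.0719 121 [ 0.4976 -0.1414  0.0699] rect [ 497.9 -141.3] [29.1 30.4] 61.3 holder [ 0.494  -0.1329] 0.014
```

View pics/c0.png

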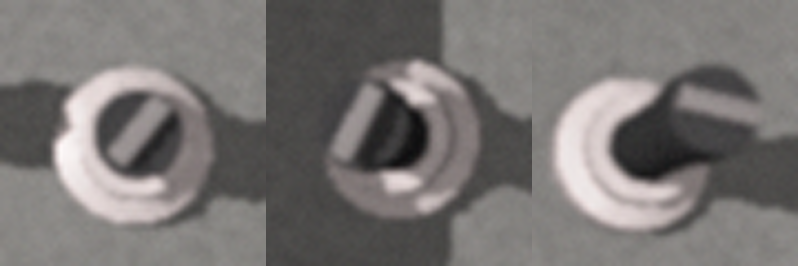

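The crop confirms the three bare tips on dark bits in aluminium holders, left to right short, mid and tall. Measured heights are about 60, 85 and 110 mm. I'll go above the short bit with the gripper closed.

```bash
cat >> h.py <<'E'
def delta(p,yaw,R0=None,p0=None):
    o=robot.get_obs();R0=rot(o["ee_rot"]);p0=o["tool_pos"]
    R1=R.from_euler("xyz",[np.pi,0,np.radians(yaw)]).as_matrix()
    print("t",round(o["time"],2),"turn",R.from_matrix(R0.T@R1).as_rotvec().round(3),"cm",(100*R0.T@(np.array(p)-p0)).round(2))
E
python3 -c "
from h import *
delta([.513,.0165,.16],141.3)"
```

```text
t 0.1 turn [-0.002  0.     0.351] cm [-48.1  -37.01   4.51]
```

>>> move_arm(
  deltas=[0,0,0.351,-48.1,-37,4.5,1,0,0,0.351,-48.1,-37,4.5,1,0,0,0.351,-48.1,-37,4.5,1,0,0,0.351,-48.1,-37,4.5,1,0,0,0.351,-48.1,-37,4.5,1,0,0,0.351,-48.1,-37,4.5,1,0,0,0.351,-48.1,-37,4.5,1,0,0,0.351,-48.1,-37,4.5,1],
)

```text
time: 0.9
tool_pos: [0.398, 0.188, 0.1755]
ee_rot: [3.141, -0.0, 2.466]
wrist_force: [0.2, 0.3, 0.2]
width: 0.0331
finger_force: 0.0
```

```bash
python3 -c "
from h import *
delta([.513,.0165,.16],141.3)"
```

```text
t 0.9 turn [ 0. -0. -0.] cm [-19.7   -6.19   1.54]
```

>>> move_arm(
  deltas=[0,0,0,-19.7,-6.2,1.5,1,0,0,0,-19.7,-6.2,1.5,1,0,0,0,-19.7,-6.2,1.5,1,0,0,0,-19.7,-6.2,1.5,1,0,0,0,-19.7,-6.2,1.5,1,0,0,0,-19.7,-6.2,1.5,1,0,0,0,-19.7,-6.2,1.5,1,0,0,0,-19.7,-6.2,1.5,1],
)

```text
time: 1.7
tool_pos: [0.5118, 0.0197, 0.1611]
ee_rot: [3.141, -0.0, 2.468]
wrist_force: [-0.3, -0.6, 0.6]
width: 0.0003
finger_force: 0.0
```

```bash
cat >> h.py <<'E'
def look(name,c,h):
    s=snap("wrist");P=cloud(s)
    with np.errstate(invalid="ignore"):
        near=np.hypot(P[...,0]-c[0],P[...,1]-c[1])<.03
        m=near&(P[...,2]>h-.0035)&(P[...,2]<h+.006)
    Q=P[m];b=cv2.minAreaRect((Q[:,:2]*1000).astype(np.float32));print(len(Q),"mean",Q.mean(0).round(4),"rect",np.round(b[0],1),np.round(b[1],1),round(b[2],1),"zmed",np.median(Q[:,2]).round(4))
    v,u=np.nonzero(m);print("px",u.mean(),v.mean())
    cv2.imwrite(name,s["image"][...,::-1])
E
python3 -c "
from h import *
delta([.513,.0165,.16],141.3)
look('pics/w1.png',(.513,.0165),.0595)
print(robot.get_obs()['wrist_force'])"
```

```text
t 1.7 turn [ 0.001 -0.     0.002] cm [-0.29 -0.18  0.11]
823 mean [0.5115 0.0185 0.0593] rect [512.   17.9] [11.  36.3] 51.2 zmed 0.0593
px 315.18590522478735 239.43134872417983
[-0.20328847  0.30630518 -0.0761427 ]
```

View pics/w1.png

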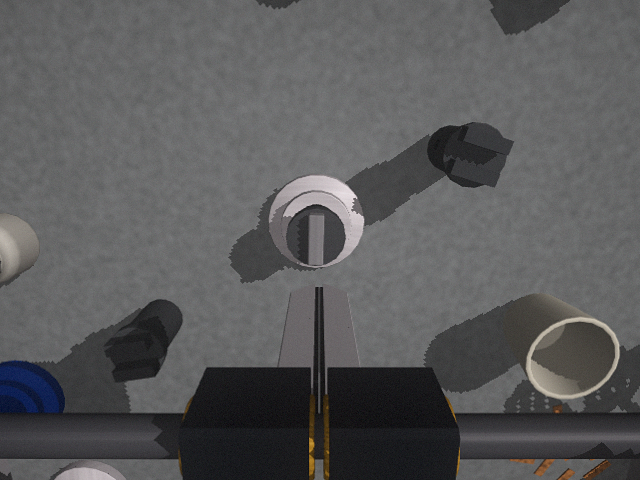

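The wrist view shows the plate at (315,239), lined up with the tool's x axis and dead ahead of the fingertips, and it agrees with the top camera to within 2 mm. Next I descend to 10 mm above it.

>>> move_arm(
  deltas=[0,0,0,-0.2,-0.15,4,1,0,0,0,-0.2,-0.15,7,1,0,0,0,-0.2,-0.15,9,1,0,0,0,-0.2,-0.15,9,1,0,0,0,-0.2,-0.15,9,1],
)

```text
time: 2.25
tool_pos: [0.513, 0.0167, 0.0716]
ee_rot: [3.141, 0.0, 2.467]
wrist_force: [-0.3, 0.9, 0.1]
width: 0.0001
finger_force: 0.0
```

```bash
python3 -c "
from h import *
delta([.5123,.0172,.0595],141.3)"
```

```text
t 2.25 turn [0.    0.    0.001] cm [ 0.09 -0.01  1.21]
```

>>> move_arm(
  deltas=[0,0,0,0,0,0.6,1,0,0,0,0,0,0.9,1,0,0,0,0,0,1.1,1,0,0,0,0,0,1.3,1,0,0,0,0,0,1.5,1,0,0,0,0,0,1.65,1,0,0,0,0,0,1.8,1,0,0,0,0,0,1.8,1],
)

```text
time: 3.05
tool_pos: [0.5136, 0.0158, 0.0535]
ee_rot: [3.141, 0.001, 2.466]
wrist_force: [-1.4, 1.1, 6.8]
width: 0.0005
finger_force: 3.1
```

>>> move_arm(
  deltas=[0,0,0,0,0,0.08,1,0,0,0,0,0,0.15,1,0,0,0,0,0,0.15,1,0,0,0,0,0,0.15,1],
)

```text
time: 3.45
tool_pos: [0.5136, 0.0158, 0.0526]
ee_rot: [3.141, 0.001, 2.466]
wrist_force: [-2.7, 0.8, 8.5]
width: 0.0005
finger_force: 4.0
```

The force is rising at the spring's rate (about 2 N/mm), so the tip is home. I'll lift and check from above.

>>> move_arm(
  deltas=[0,0,0,0,0,-0.3,1,0,0,0,0,0,-1,1,0,0,0,0,0,-4,1,0,0,0,0,0,-8,1,0,0,0,0,0,-11,1,0,0,0,0,0,-11,1,0,0,0,0,0,-11,1],
)

```text
time: 4.15
tool_pos: [0.5133, 0.0158, 0.1614]
ee_rot: [3.141, 0.001, 2.466]
wrist_force: [-0.8, -0.9, -0.4]
width: 0.0006
finger_force: 0.0
```

```bash
python3 -c "
from h import *
look('pics/w2.png',(.5123,.0172),.0538)
delta([.488,.319,.185],155.5)"
```

```text
2643 mean [0.5116 0.0184 0.0523] rect [512.   18.1] [40.9 40.9] 58.4 zmed 0.0521
px 318.4479757850927 231.46348846008323
t 4.2 turn [-0.001 -0.002 -0.248] cm [20.87 22.12 -2.49]
```

The head is now at 52 mm and its tip at about 54 mm, so it is home, and the bit hasn't moved. On to the mid bit.

>>> move_arm(
  deltas=[0,0,-0.248,20.9,22.1,-2.5,1,0,0,-0.248,20.9,22.1,-2.5,1,0,0,-0.248,20.9,22.1,-2.5,1,0,0,-0.248,20.9,22.1,-2.5,1,0,0,-0.248,20.9,22.1,-2.5,1,0,0,-0.248,20.9,22.1,-2.5,1,0,0,-0.248,20.9,22.1,-2.5,1,0,0,-0.248,20.9,22.1,-2.5,1],
)

```text
time: 5.0
tool_pos: [0.487, 0.3196, 0.1837]
ee_rot: [-3.138, -0.002, 2.717]
wrist_force: [0.2, 0.1, -0.3]
width: 0.0003
finger_force: 0.0
```

```bash
python3 -c "
from h import *
look('pics/w3.png',(.488,.319),.0845)
delta([.488,.319,.185],155.5)"
```

```text
834 mean [0.4867 0.321  0.0846] rect [487.  320.6] [11.  36.1] 65.7 zmed 0.0846
px 319.3836930455636 238.52398081534773
t 5.05 turn [-0.004 -0.002  0.001] cm [-0.02  0.08 -0.09]
```

View pics/w3.png

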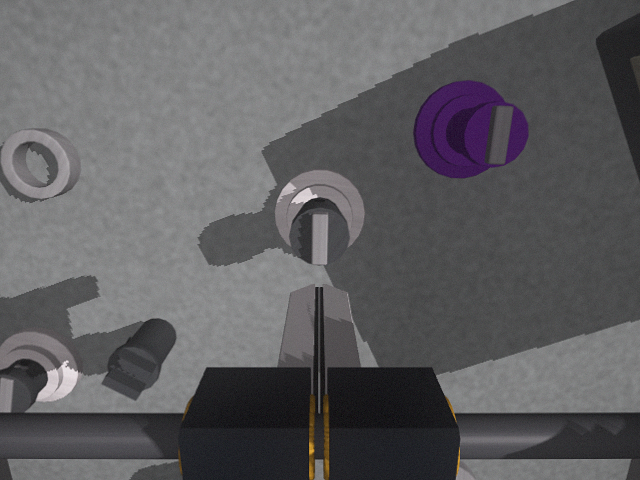

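The mid plate is at (319,238), aligned with the fingertips, and the purple look-alike is well clear at (480,130). I'll descend.

>>> move_arm(
  deltas=[0,0,0,0,0,4,1,0,0,0,0,0,7,1,0,0,0,0,0,8.8,1,0,0,0,0,0,8.8,1,0,0,0,0,0,8.8,1],
)

```text
time: 5.55
tool_pos: [0.4885, 0.3173, 0.0982]
ee_rot: [-3.141, -0.0, 2.712]
wrist_force: [0.2, 0.1, -0.4]
width: 0.0005
finger_force: 0.0
```

```bash
python3 -c "
from h import *
delta([.4874,.3200,.0847],155.5)"
```

```text
t 5.55 turn [-0.001 -0.    -0.002] cm [0.21 0.2  1.35]
```

>>> move_arm(
  deltas=[0,0,0,0.15,0.15,0.7,1,0,0,0,0.15,0.15,1.1,1,0,0,0,0.15,0.15,1.3,1,0,0,0,0.15,0.15,1.5,1,0,0,0,0.15,0.15,1.7,1,0,0,0,0.15,0.15,1.85,1,0,0,0,0.15,0.15,2,1,0,0,0,0.15,0.15,2,1],
)

```text
time: 6.35
tool_pos: [0.4878, 0.3211, 0.0789]
ee_rot: [3.141, 0.001, 2.714]
wrist_force: [-0.8, -1.6, 5.7]
width: 0.0006
finger_force: 2.8
```

>>> move_arm(
  deltas=[0,0,0,0,0,0.08,1,0,0,0,0,0,0.16,1,0,0,0,0,0,0.2,1,0,0,0,0,0,0.2,1,0,0,0,0,0,0.2,1],
)

```text
time: 6.85
tool_pos: [0.4878, 0.3211, 0.0777]
ee_rot: [3.141, 0.001, 2.714]
wrist_force: [-1.8, -2.0, 7.7]
width: 0.0003
finger_force: 3.9
```

>>> move_arm(
  deltas=[0,0,0,0,0,-0.3,1,0,0,0,0,0,-1,1,0,0,0,0,0,-4,1,0,0,0,0,0,-8,1,0,0,0,0,0,-11,1,0,0,0,0,0,-11,1,0,0,0,0,0,-11,1],
)

```text
time: 7.55
tool_pos: [0.4878, 0.3212, 0.1865]
ee_rot: [3.141, 0.001, 2.714]
wrist_force: [0.4, -0.7, -0.7]
width: 0.0001
finger_force: 0.0
```

```bash
python3 -c "
from h import *
look('pics/w4.png',(.487,.320),.079)
delta([.591,-.329,.215],74.4)"
```

```text
2591 mean [0.4866 0.3209 0.0774] rect [487.2 320.8] [41. 41.] 31.3 zmed 0.0771
px 315.9718255499807 233.99228097259746
t 7.6 turn [-0.002 -0.     1.415] cm [-36.41 -54.82  -2.98]
```

>>> move_arm(
  deltas=[0,0,1.415,-36.4,-54.8,-3,1,0,0,1.415,-36.4,-54.8,-3,1,0,0,1.415,-36.4,-54.8,-3,1,0,0,1.415,-36.4,-54.8,-3,1,0,0,1.415,-36.4,-54.8,-3,1,0,0,1.415,-36.4,-54.8,-3,1,0,0,1.415,-36.4,-54.8,-3,1,0,0,1.415,-36.4,-54.8,-3,1],
)

```text
time: 8.4
tool_pos: [0.5495, -0.0753, 0.2018]
ee_rot: [-3.137, -0.001, 1.508]
wrist_force: [0.6, 0.7, 0.4]
width: 0.0007
finger_force: 0.0
```

```bash
python3 -c "
from h import *
delta([.591,-.329,.215],74.4)"
```

```text
t 8.4 turn [-0.005 -0.001  0.209] cm [-25.06   5.74  -1.37]
```

>>> move_arm(
  deltas=[0,0,0.209,-25.1,5.7,-1.4,1,0,0,0.209,-25.1,5.7,-1.4,1,0,0,0.209,-25.1,5.7,-1.4,1,0,0,0.209,-25.1,5.7,-1.4,1,0,0,0.209,-25.1,5.7,-1.4,1,0,0,0.209,-25.1,5.7,-1.4,1,0,0,0.209,-25.1,5.7,-1.4,1,0,0,0.209,-25.1,5.7,-1.4,1],
)

```text
time: 9.2
tool_pos: [0.5929, -0.326, 0.2168]
ee_rot: [-3.139, -0.002, 1.306]
wrist_force: [-0.4, 0.6, 0.2]
width: 0.0008
finger_force: 0.0
```

```bash
python3 -c "
from h import *
look('pics/w5.png',(.591,-.3295),.1095)
delta([.591,-.329,.215],74.4)"
```

```text
761 mean [ 0.59   -0.3284  0.1089] rect [ 589.9 -329. ] [36.  10.7] 75.9 zmed 0.109
px 314.9868593955322 242.56898817345598
t 9.25 turn [-0.002 -0.001  0.008] cm [-0.39 -0.11  0.27]
```

View pics/w5.png

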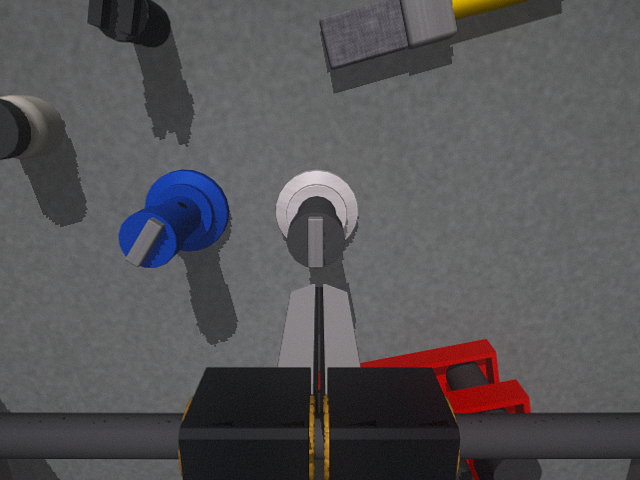

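The tall bit's plate is at (315,242), aligned, with the blue look-alike clear at (175,220). I'll check the rack's height, then descend.

```bash
python3 -c "
from h import *
P=np.load('top0.npz')['P'];print(np.nanmax(P[150:280,570:,2]))
delta([.5905,-.329,.121],74.9)"
```

```text
0.14093646823258188
t 9.25 turn [-0.002 -0.001 -0.001] cm [-0.42 -0.14  9.67]
```

>>> move_arm(
  deltas=[0,0,0,-0.3,-0.1,4,1,0,0,0,-0.3,-0.1,7,1,0,0,0,-0.3,-0.1,9,1,0,0,0,-0.3,-0.1,9.6,1,0,0,0,-0.3,-0.1,9.6,1,0,0,0,-0.3,-0.1,9.6,1],
)

```text
time: 9.85
tool_pos: [0.5924, -0.3296, 0.1247]
ee_rot: [3.139, 0.001, 1.306]
wrist_force: [0.3, 0.0, 0.7]
width: 0.0006
finger_force: 0.0
```

```bash
python3 -c "
from h import *
delta([.5905,-.329,.1093],74.9)"
```

```text
t 9.85 turn [ 0.003  0.001 -0.001] cm [ 0.01 -0.2   1.54]
```

>>> move_arm(
  deltas=[0,0,0,0,-0.15,0.8,1,0,0,0,0,-0.15,1.2,1,0,0,0,0,-0.15,1.45,1,0,0,0,0,-0.15,1.65,1,0,0,0,0,-0.15,1.85,1,0,0,0,0,-0.15,2.05,1,0,0,0,0,-0.15,2.2,1,0,0,0,0,-0.15,2.2,1],
)

```text
time: 10.65
tool_pos: [0.5902, -0.3298, 0.1024]
ee_rot: [3.14, 0.0, 1.305]
wrist_force: [-2.6, 3.1, 8.1]
width: 0.0
finger_force: 4.2
```

The force is 8 N at z = 102 mm, well into the spring, so this tip is home too. I'll lift and check all three.

>>> move_arm(
  deltas=[0,0,0,0,0,0.1,1,0,0,0,0,0,0.1,1,0,0,0,0,0,-0.3,1,0,0,0,0,0,-1,1,0,0,0,0,0,-4,1,0,0,0,0,0,-8,1,0,0,0,0,0,-11,1,0,0,0,0,0,-11,1],
)

```text
time: 11.45
tool_pos: [0.5921, -0.3312, 0.2168]
ee_rot: [3.131, 0.003, 1.305]
wrist_force: [-0.4, -0.8, 0.6]
width: 0.0004
finger_force: 0.0
```

```bash
python3 - <<'E'
from h import *
look('pics/w6.png',(.5902,-.329),.104)
s=snap("side");P=cloud(s);P0=np.load("side0.npz")["P"]
for n,c,h in(("short",(.5123,.0172),.06),("mid",(.4874,.32),.085),("tall",(.5905,-.329),.11)):
    for Q in(P0,P):
        q=Q[np.isfinite(Q[...,2])];q=q[(np.hypot(q[:,0]-c[0],q[:,1]-c[1])<.023)&(q[:,2]>.03)&(q[:,2]<h+.02)]
        print(n,np.percentile(q[:,2],[90,95,98]).round(4),q[q[:,2]>np.percentile(q[:,2],90)].mean(0).round(4))
E
```

```text
2482 mean [ 0.59   -0.3285  0.1023] rect [ 589.8 -329.1] [41.1 40.9] 62.0 zmed 0.1021
px 312.0656728444803 232.0487510072522
short [0.0592 0.0601 0.0609] [0.5121 0.0156 0.0602]
short [0.0534 0.0538 0.0544] [0.5112 0.0157 0.054 ]
mid [0.0823 0.0842 0.0848] [0.4857 0.3194 0.0841]
mid [0.0778 0.0786 0.079 ] [0.4864 0.3157 0.0787]
tall [0.1081 0.1096 0.1102] [ 0.5893 -0.3306  0.1096]
tall [0.1033 0.1041 0.1046] [ 0.5893 -0.3305  0.1042]
```

All three tips came down 5.5 to 6 mm and the bits have not shifted.

```bash
python3 -c "
from bench import robot
print(robot.close_job())"
```

```text
the job is handed in; nothing more can be done
None
```

I pressed all three tips home in the order short, middle, tall, and handed the job in after about 11.5 s; the highest force reading I saw was 8.5 N, the bits measured as unmoved, and no verdict came back at hand-in.

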